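# Set the sunken thermostat of the food warmer well in use

## Robot

A 6-joint arm with a two-finger parallel gripper is mounted at the origin on the work surface. World frame = base frame: x ahead of the robot, y to its left, z up, the work surface at z = 0. Lengths are in mm, angles in rad, forces in N, time in s.
With the tool pointing down it reaches from about 375 to 925 mm from the base axis. Payload 5.7 kg.
Tool frame: the origin (TCP) lies midway between the tips of the shut fingers; the grasp point (between the pads) lies 19 mm behind it; z points along the fingers, y is the line along which they close (so a half turn about z gives the same grasp; the last joint's range is limited). The gripper opens to 88 mm and grips with 3 to 60 N. Pads are 20 mm wide; open, the fingers measure 115 mm over their backs; the gripper's body (75 mm by 178 mm) begins 61 mm behind the grasp point.
Start: joints at [-1.341, 0.359, 1.51, -0, 1.272, -0.115], TCP at [202.789, -564.658, 222.623] pointing down, gripper open.
Joint ranges: [-2.97, 2.97], [-1.01, 2.36], [0.21, 2.38], [-0.96, 4.11], [0.2, 2.71], [-2.98, 2.98]. Speed limits (rad/s): [2.39, 2.39, 3.14, 3.14, 3.14, 3.14].

## Interface

Orientations are given as a rotation vector (axis times angle).
In Python, from plant import get_obs, read_camera, camera_info, hand_in, recognise gives the robot as it stands. The module is installed in compiled form; this text tells all that it offers.
- The arm moves only by the tool arm_command, never from a script. Its argument "commands" is a list of rows, each a list of 3 entries, a list of its own where there are three numbers: the opening, from 0 (shut) to 1 (fully open), then the shift along the tool's x, y, z in cm, then the turn, a rotation vector about the tool's x, y, z in rad. A call has 1 to 12 rows; each row is the pose to reach, as a shift and turn from the pose commanded when the call began, along the tool's axes at that moment; what a row does not reach only later rows make up. A row lasts 1/8 s, in which the tool goes at most 62.5 mm and 10.7 degrees, less where a joint would pass 70% of its speed; a pose out of reach is approached as far as the arm can. A call with a gripper value outside its range is refused whole. The fingers move at their own pace and stop on an object; the grip force is fixed at half the most. Time passes only in rows, so rows that repeat a pose let the fingers close. It gives the time, the measured TCP pose, the force, the opening and the grip force at its end, in the units of the state.
- get_obs(): the state, without advancing time (a new reading comes with each control period).
- read_camera(name): name is "scene" or "side" or "wrist"; returns (picture, depth): 480x640x3 uint8, red, green, blue; 480x640 float32, mm along the optical axis (not along the pixel's ray), 0 where there is no reading.
- camera_info(name): a dict with "camera_matrix" (3x3 intrinsics, pixels), "extrinsics" (4x4, takes a point from world to camera coordinates). Camera axes: x right, y down, z forward; pixel columns grow to the right and rows downward; lengths in mm; the calibration is good to about 2 mm. A picture is of the moment at which its call begins: read the wrist's pose just before it. camera_info takes no time and is no camera call; for the wrist camera it gives the pose at the moment of the call.
- hand_in(): hands the job in; it is judged then, once.
Trained networks look in the newest picture that a camera, given by its name, has taken for a name from the list of things; names that differ only in an ending like _2 or _b are one class to them, and where a whole thing is asked for, a point or a joint stands for the part that bears it (a point fixed in the world has none). Each returns a list of dicts, best first, with "score" (0 to 1); they miss things now and then, are a little off and sometimes report something else, mostly with a low value. They report only what shows in the picture. A call takes as long as a camera call.
- recognise(target, camera): "point" ([x, y, z] in mm, in world coordinates, good to about 4 mm: the middle of the surface that is visible of it).
The state is a dict: "t": time; "joint_positions": joint angles; "joint_vel": joint speeds; "joint_torque": joint torques, N m; "tool_pos": TCP position; "tcp_rot": TCP orientation; "contact_force": force on the tool from outside, world axes, zero at the start; "torque": the same for the moment, N m; "opening": opening from 0.0 (shut) to 1.0 (fully open); "finger_force": force on a finger pad.
Only numpy, scipy, OpenCV 4.12 (cv2) and the standard library are available. Lean on these libraries where they do the work, as an engineer would, in place of code of your own. Each camera call takes 0.05 s, during which the arm holds its last target. There are 200 camera calls.

## Task

Jars of sauce are to be kept warm: turn the sunken thermostat knob in front of the well that holds the open pan of jars clockwise (seen from above) until its white pointer line points at the black mark on the deck next to that knob, then let go. Do not turn the other knob, in front of the covered well, and do not shift the pan.

Things in the scene. Friction and masses are not known exactly. Their poses are not given: they have to be found in the camera images.
- warmer: fixed steel two-well food warmer, 340 (x) x 440 (y) x 150 mm high; origin: centre of underside, z up, +x away from the knobs' side, which faces the robot within 15 deg. Flat deck at z 150 mm. In front two round recesses with knobs, each with a black mark 26 x 7 mm on the deck at its +x side. Wells behind at x 70, y +105 and -105 mm: one holds the pan, one a flat cover with handle 26 mm above the deck.
- pan_rim (a point): centre of the mouth of the open steel pan, 172 x 182 mm over its flange, hung in one of the two wells (left or right varies) with its rim 3 mm above the deck. Two lidded jars 54 mm across stand in it, rising 16 mm above the deck.
- knob_left (a joint): left thermostat knob (warmer's +y side), rad, growing clockwise from above: 0 pointer to warmer +y, 1.571 pointer at its black mark (+x). Starts at 0.2 to 0.75; stops at 0 and 2.6; stays where left, light friction (0.05 N m). Black upright bar 14 mm thick, 50 long, 34 high on a flat 46 mm metal disc, white line on the pointer half of its top. Vertical axis at warmer x -105, y +110 mm.
- knob_right (a joint): right thermostat knob (warmer's -y side), rad, growing clockwise from above: 0 pointer to warmer +y, 1.571 pointer at its black mark (+x). Starts at 0.2 to 0.75; stops at 0 and 2.6; stays where left, light friction (0.05 N m). Black upright bar 14 mm thick, 50 long, 34 high on a flat 46 mm metal disc, white line on the pointer half of its top. Vertical axis at warmer x -105, y -110 mm.
- left_pointer (a point): end face of the left knob's bar below the white line, 25 mm out from the knob's axis, 11 mm below the deck (a good grip height; the recess floor is 27 mm lower); moves with the knob. The recess is 104 mm across and 38 mm deep with the knob in its centre, top flush with the deck: a wide-open gripper may not fit in.
- right_pointer (a point): end face of the right knob's bar below the white line, 25 mm out from the knob's axis, 11 mm below the deck (a good grip height; the recess floor is 27 mm lower); moves with the knob. The recess is 104 mm across and 38 mm deep with the knob in its centre, top flush with the deck: a wide-open gripper may not fit in.

How it is judged (in metres and radians):
At the end, for the whole second after the job is handed in: The knob in front of the well that holds the pan stands at its black mark within 12 degrees and at rest; the other knob's pointer end is within 8 mm (about 18 degrees) of where it was; the pan is within 20 mm of where it was (((y of pan_rim in the frame of warmer above 0 m and (value of joint knob_left between 1.3608 and 1.7808 rad and velocity of joint knob_left between -0.05 and 0.05 rad/s) and distance of right_pointer from where it was at the start of the episode below 0.008 m) or (y of pan_rim in the frame of warmer below 0 m and (value of joint knob_right between 1.3608 and 1.7808 rad and velocity of joint knob_right between -0.05 and 0.05 rad/s) and distance of left_pointer from where it was at the start of the episode below 0.008 m)) and distance of pan_rim from where it was at the start of the episode below 0.02 m); the robot touches nothing.
It fails at once if the knob of the covered well is turned (its pointer end moves more than 8 mm) ((y of pan_rim in the frame of warmer above 0 m and distance of right_pointer from where it was at the start of the episode above 0.008 m) or (y of pan_rim in the frame of warmer below 0 m and distance of left_pointer from where it was at the start of the episode above 0.008 m)).
It fails at once if the pan is shifted more than 20 mm (distance of pan_rim from where it was at the start of the episode above 0.02 m).
It also fails if it takes over 34 s, if anything falls off the work surface, if the arm or the gripper's body presses on something with over 40 N, if the wrist force passes 120 N, or if a joint passes its speed limit or range.

## Working session

There is one attempt and no reset: what is moved stays moved. The work goes in short steps, Python scripts to look and compute and a tool call to move; the robot and the scene stay as the last step left them, time stands still between calls to the robot, and variables do not carry over. Pictures are saved under pics/ and viewed, at most 10 in all, crops included, and the job is handed in when it is done.

Besides the shell and the picture viewer there is one more tool, called after "Emit:" as name(argument=value, ...) on one line, values as JSON. arm_command: Moves the arm, as the interface text tells. Its arguments: {"type":"object","properties":{"commands":{"type":"array"}},"required":["commands"]}

```bash
mkdir -p pics; python3 - <<'E'
from plant import *
import cv2
o=get_obs();print(o['t'],o['tool_pos'],o['tcp_rot'],o['opening'])
for c in ["scene","side"]:
    p,d=read_camera(c);cv2.imwrite(f"pics/{c}0.png",p[:,:,::-1])
    for n in ["warmer","pan_rim","knob_left","knob_right","left_pointer","right_pointer"]:
        print(c,n,[(r['point'],r['score']) for r in recognise(n,c)][:3])
E
```

```text
0.0 [ 202.63673595 -563.99784687  221.79703251] [-3.09317457e+00 -5.38656532e-01  1.93413163e-04] 0.9983385701812649
scene warmer [([527.6, 13.2, 136.7], 0.7), ([664.7, -18.8, 150.2], 0.64)]
scene pan_rim [([694.4, 34.3, 152.5], 0.77)]
scene knob_left [([523.4, 11.4, 138.5], 0.72)]
scene knob_right [([580.2, -199.1, 139.1], 0.83)]
scene left_pointer [([529.7, 13.3, 134.0], 0.73)]
scene right_pointer [([582.5, -201.2, 134.8], 0.59)]
side warmer [([557.0, 47.5, 140.4], 0.79)]
side pan_rim [([715.7, 40.6, 151.9], 0.67)]
side knob_left [([513.9, 16.1, 132.8], 0.85)]
side knob_right [([567.8, -199.6, 137.6], 0.67)]
side left_pointer [([571.9, -197.0, 139.7], 0.66), ([515.4, 18.8, 131.3], 0.61)]
side right_pointer [([574.8, -200.9, 136.8], 0.71)]
```

View pics/scene0.png

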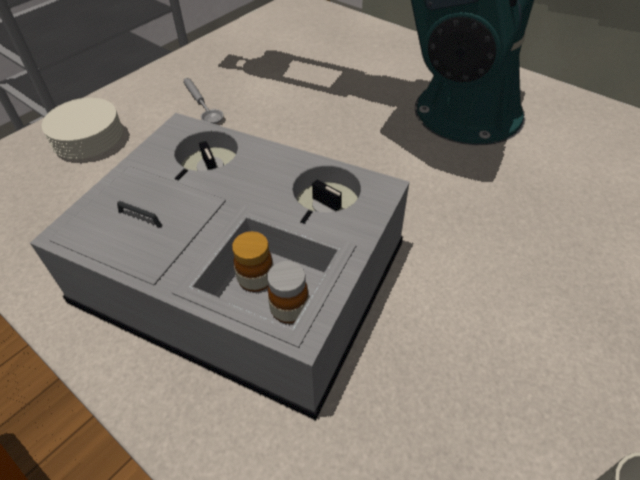

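The open pan with the two jars (image ~(290,270)) is behind the knob at (326,193), which is the left (+y) knob. The cover is behind the other knob at (207,155). I'll go above the left knob with the gripper half shut and look from near.

Emit:
arm_command(commands=[[0.5,[49,-43,-8],[0,0,-0.98]],[0.5,[49,-43,-8],[0,0,-0.98]],[0.5,[49,-43,-8],[0,0,-0.98]],[0.5,[49,-43,-8],[0,0,-0.98]],[0.5,[49,-43,-8],[0,0,-0.98]],[0.5,[49,-43,-8],[0,0,-0.98]],[0.5,[49,-43,-8],[0,0,-0.98]],[0.5,[49,-43,-8],[0,0,-0.98]],[0.5,[49,-43,-8],[0,0,-0.98]],[0.5,[49,-43,-8],[0,0,-0.98]],[0.5,[49,-43,-8],[0,0,-0.98]],[0.5,[49,-43,-8],[0,0,-0.98]]])

```text
t: 2.2
tool_pos: [519.6, 7.4, 302.9]
tcp_rot: [2.474, 1.936, 0.001]
contact_force: [0.1, -0.4, -0.3]
opening: 0.499
finger_force: 0.0
```

```bash
python3 - <<'E'
from plant import *
import cv2,numpy as np
o=get_obs();print(o['t'],o['tool_pos'],o['tcp_rot'],o['opening'])
I=camera_info("wrist")
p,d=read_camera("wrist");cv2.imwrite("pics/w1.png",p[:,:,::-1]);np.savez("w1.npz",p=p,d=d,K=I["camera_matrix"],E=I["extrinsics"])
for n in ["knob_left","left_pointer"]: print(n,[(r['point'],r['score']) for r in recognise(n,"wrist")][:3])
E
```

```text
2.2 [519.55702067   7.44037231 302.91941474] [2.47351109e+00 1.93624442e+00 1.34761798e-03] 0.49917186500416844
knob_left [([521.7, 13.0, 124.9], 0.81)]
left_pointer [([521.3, 12.7, 128.3], 0.9)]
```

View pics/w1.png

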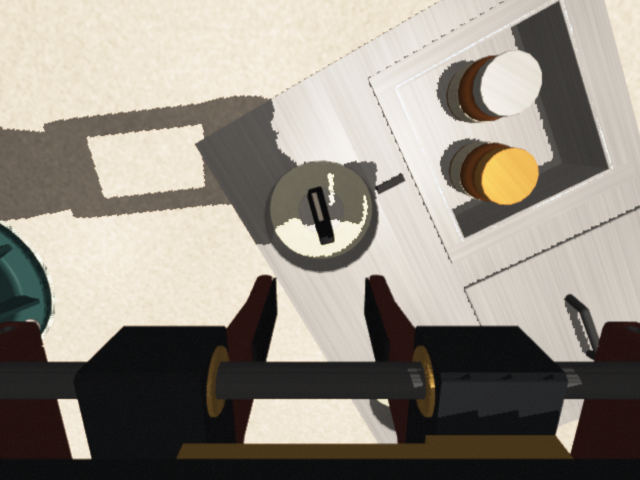

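The wrist view shows the left recess centred near (320,216) and its bar running from (314,188) to (327,242). The white line is on the upper half, and the black mark is at (388,184). Next I'll deproject the bar and the mark.

```bash
cat > m.py <<'E'
import cv2,numpy as np
from scipy.spatial.transform import Rotation as R
from plant import *
def pca(P):
    c=P.mean(0);w,v=np.linalg.eigh(np.cov((P-c).T));return c,v[:,1],2*np.sqrt(3*w[::-1])
def analyse(p,d,K,E,u0,u1,v0,v1,up=None):
    vs,us=np.mgrid[v0:v1,u0:u1];dd=d[v0:v1,u0:u1]
    C=np.linalg.inv(K)@np.stack([us.ravel(),vs.ravel(),np.ones(us.size)])*dd.ravel()
    W=(np.linalg.inv(E)@np.vstack([C,np.ones(us.size)]))[:3].T
    return W,p[v0:v1,u0:u1].reshape(-1,3).astype(int)
E
python3 - <<'E'
from m import *
z=np.load("w1.npz");a=[z[k] for k in "pdKE"]
W,c=analyse(*a,370,410,165,205);s=(c.max(1)<75)&(abs(W[:,2]-150)<8)
m,v,l=pca(W[s,:2]);print("mark",s.sum(),m,np.arctan2(v[1],v[0]),l)
W,c=analyse(*a,285,355,175,255);s=abs(W[:,2]-150)<9
m2,v,l=pca(W[s,:2]);print("bar",s.sum(),m2,np.arctan2(v[1],v[0]),l,W[s,2].mean())
q=m-m2;print("mark dir",np.arctan2(q[1],q[0]),np.hypot(*q))
W,c=analyse(*a,330,450,270,300);print(get_obs()['tool_pos'])
T=R.from_rotvec(get_obs()['tcp_rot']).as_matrix();print("tool x yaw",np.arctan2(T[1,0],T[0,0]))
E
```

```text
mark 201 [586.69116319  25.86465892] -2.8749702410164075 [27.04754674  6.66976519]
bar 839 [521.86311983  10.53476504] 1.5895752912471242 [50.44499963 14.09830448] 150.5811062815709
mark dir 0.23220466588205274 66.61592040645725
[517.94827547   4.88249782 302.4046517 ]
tool x yaw 1.3244810853123754
```

Emit:
arm_command(commands=[[0.5,[0.56,0.17,6],[0,0,-0.18]],[0.5,[0.56,0.17,12],[0,0,-0.27]],[0.5,[0.56,0.17,15],[0,0,-0.27]],[0.5,[0.56,0.17,16],[0,0,-0.27]],[0.5,[0.56,0.17,17.2],[0,0,-0.27]],[0.5,[0.56,0.17,18],[0,0,-0.27]],[0.5,[0.56,0.17,18],[0,0,-0.27]],[0.5,[0.56,0.17,18],[0,0,-0.27]]])

```text
t: 3.35
tool_pos: [522.2, 10.7, 123.3]
tcp_rot: [2.194, 2.247, 0.001]
contact_force: [0.0, -0.4, 0.1]
opening: 0.501
finger_force: 0.0
```

```bash
python3 - <<'E'
from plant import *
import cv2
p,d=read_camera("wrist");cv2.imwrite("pics/w2.png",p[:,:,::-1])
E
```

```text
(no output)
```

View pics/w2.png

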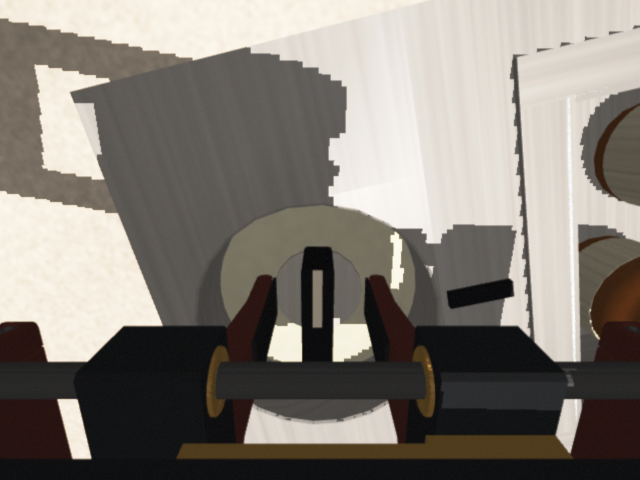

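The bar at (318,300) sits centred between the fingers, with its white line pointing away along tool +x. I'll close the gripper.

Emit:
arm_command(commands=[[0.1,[0,0,0],[0,0,0]],[0.1,[0,0,0],[0,0,0]],[0.1,[0,0,0],[0,0,0]],[0.1,[0,0,0],[0,0,0]],[0.1,[0,0,0],[0,0,0]],[0.1,[0,0,0],[0,0,0]]])

```text
t: 4.15
tool_pos: [520.8, 10.7, 122.7]
tcp_rot: [-2.194, -2.247, 0.001]
contact_force: [-5.1, -0.5, 6.1]
opening: 0.153
finger_force: 30.0
```

Emit:
arm_command(commands=[[0.1,[0,0,0],[0,0,0.14]],[0.1,[0,0,0],[0,0,0.28]],[0.1,[0,0,0],[0,0,0.42]],[0.1,[0,0,0],[0,0,0.56]],[0.1,[0,0,0],[0,0,0.7]],[0.1,[0,0,0],[0,0,0.84]],[0.1,[0,0,0],[0,0,0.98]],[0.1,[0,0,0],[0,0,1.12]],[0.1,[0,0,0],[0,0,1.25]],[0.1,[0,0,0],[0,0,1.34]],[0.1,[0,0,0],[0,0,1.34]],[0.1,[0,0,0],[0,0,1.34]]])

```text
t: 5.65
tool_pos: [521.5, 10.2, 122.7]
tcp_rot: [3.115, 0.402, -0.001]
contact_force: [-2.7, -4.5, 3.8]
opening: 0.155
finger_force: 30.0
```

Emit:
arm_command(commands=[[0.5,[0,0,0],[0,0,0]],[0.5,[0,0,0],[0,0,0]],[0.5,[0,0,0],[0,0,0]],[0.5,[0,0,0],[0,0,0]],[0.5,[0,0,-2],[0,0,0]],[0.5,[0,0,-6],[0,0,0]],[0.5,[0,0,-12],[0,0,0]],[0.5,[0,0,-18],[0,0,0]],[0.5,[0,0,-18],[0,0,0]],[0.5,[0,0,-18],[0,0,0]]])

```text
t: 6.9
tool_pos: [521.2, 10.8, 302.3]
tcp_rot: [-3.116, -0.399, 0.0]
contact_force: [0.2, -0.2, -0.9]
opening: 0.501
finger_force: 0.0
```

```bash
python3 - <<'E'
from m import *
I=camera_info("wrist");p,d=read_camera("wrist");cv2.imwrite("pics/w3.png",p[:,:,::-1])
np.savez("w3.npz",p=p,d=d,K=I["camera_matrix"],E=I["extrinsics"])
W,c=analyse(p,d,I["camera_matrix"],I["extrinsics"],0,640,0,300)
r=np.hypot(W[:,0]-522,W[:,1]-10.5)
for n,s in [("bar",(abs(W[:,2]-150)<9)&(r<35)),("mark",(abs(W[:,2]-150)<8)&(c.max(1)<75)&(r>52)&(r<82))]:
    m,v,l=pca(W[s,:2]);print(n,s.sum(),m,np.arctan(v[1]/v[0]),l)
E
```

```text
bar 806 [523.10741253   9.28857919] 0.2518799517014756 [50.60838034 13.65432917]
mark 2220 [490.05885383  29.51717414] -1.1711071781694526 [129.56496615 122.54858708]
```

View pics/w3.png

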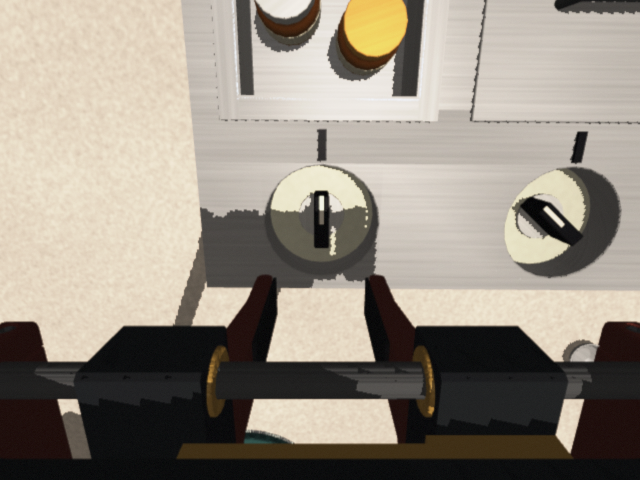

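The left knob's white line at (321,207) points straight at its mark at (322,145). The measured bar yaw of 0.252 agrees with the mark direction of about 0.25. The right knob and the pan were not touched, and the gripper is clear.

```bash
python3 -c "
from plant import *
print(hand_in())"
```

```text
the job is handed in; nothing more can be done
None
```

The left knob, in front of the pan's well, now points at its black mark (within about 1° by the wrist camera); I let go, backed the gripper clear and handed the job in at about 7 s, but the hand-in gave no verdict.

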